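# Change the shaker's speed range at its gate

## Task

Change the speed range of the bench shaker: push its gear lever with the fingertips along the gate from the middle slot where it stands, across, and fully home into the outer slot that has the round tag at its end (the other three tags are square). Only push the lever, never pinch it or force it, leave it in that slot, and do not disturb the sample rack, the bottle, the vial or the marker pen.

Things in the scene. Friction and masses are not known exactly. Their poses are not given: they have to be found in the camera images.
- shaker: White bench shaker, fixed to the worktop: gearbox housing 150 (x) x 180 (y) mm with a gate plate on top, 100 mm above the worktop; behind it (+x) a 50 mm high deck carries the sample rack. Origin on the worktop under the gate's centre; its x axis runs along the slots, away from the robot when unturned, y to the left, z up.
- gate_centre (a point): Centre of the gate on the plate's top; shaker's axes. Three slots along x, 18 mm wide, at y = -36, 0, +36 mm, each from x = -36 to +36 mm, joined by one cross channel along y, 18 mm wide, at x = 0, from y = -45 to +45 mm. Solid walls (6 mm plate) hold the 10 mm stem inside these openings; corners where slots meet the channel are rounded at 6 mm.
- pivot (a point): The point that the lever swings about, inside the housing, 10 mm above the worktop under the gate's centre. The knob's centre lies 140 mm from it.
- tag_round: Round dark tag, 26 mm across, 8 mm high, fixed on the gate plate beyond the closed end of one of the four outer half slots (x = +54 or -54, y = +36 or -36 mm from the gate's centre); origin at the centre of its underside. It marks the slot to engage; which one varies. Three square tags, 23 mm wide, stand at the other outer slot ends.
- knob (a point): Centre of the lever's black ball knob, 36 mm in diameter, 150 mm above the worktop when the lever is upright, down to about 130 mm when it leans into an outer slot's end. There it stands about 45 mm along x and 50 to 60 mm along y from the gate's centre.
- lever_side (a joint): Sideways lean of the lever in rad about the shaker's x axis: 0 upright, positive towards the shaker's +y (left). About +0.38 or -0.38 is over an outer slot's centre; the side wall stops it at about 0.42. Friction holds it where it is left; about 2 N at the knob moves it.
- lever_fore (a joint): Lean along the slots in rad, on top of the sideways lean: 0 in the cross channel, positive towards the shaker's +x (away from the robot). An outer slot's end stops it at about +0.31 or -0.31. The lever can go sideways only within about 0.04 of 0. Starts anywhere along the middle slot (side about 0). Friction holds it where it is left.
- stem_at_gate (a point): Point on the lever's stem 90 mm from the pivot, about where it passes through the gate plate.
- sample_rack: White rack with yellow-capped tubes, 86 x 126 x 48 mm, loose on the shaker's deck behind the gate; origin at the centre of its underside. Leave alone.
- bottle: Glass reagent bottle with a screw cap, 56 mm wide, 106 mm high, standing to the left of the shaker; origin at the centre of its underside. Leave alone.
- vial: Small dropper vial, 18 mm wide, 48 mm high, standing to the right of the shaker; origin at the centre of its underside. Leave alone.
- marker: Marker pen, 142 mm long, 16 mm thick, lying to the right of the shaker; origin at the centre of its underside. Leave alone.

How it is judged (in metres and radians):
At the end, for the whole second after the job is handed in: The lever rests in the outer slot with the round tag, its stem at the gate within 34 mm horizontally of the tag's centre (about 28 mm is against the slot's end), and the rack, bottle, vial and pen are within 12 mm of where they stood (horizontal distance between stem_at_gate and tag_round below 0.034 m and velocity of joint lever_fore between -0.03 and 0.03 rad/s and velocity of joint lever_side between -0.03 and 0.03 rad/s and distance of each of sample_rack, bottle, vial, marker from where it was at the start of the episode below 0.012 m); the robot touches nothing.
It fails at once if the sample rack, bottle, vial or marker pen is moved by more than 12 mm (distance of any of sample_rack, bottle, vial, marker from where it was at the start of the episode above 0.012 m).
It fails at once if the lever is pinched or forced: the fingers press on the shaker or its lever with more than 32 N (contact force between the fingers and shaker above 32 N).
It also fails if it takes over 42 s, if anything falls off the work surface, if the arm or the gripper's body presses on something with over 40 N, if the wrist force passes 120 N, or if a joint passes its speed limit or range.

## Robot

A 7-joint arm with a two-finger parallel gripper is mounted at the origin on a cart in front of the work surface, level with it; the furniture and walls round the work are solid. World frame = base frame: x ahead of the robot, y to its left, z up, the work surface at z = 0. Lengths are in mm, angles in rad, forces in N, time in s.
With the tool pointing down it reaches from about 400 to 900 mm from the base axis. Payload 5.5 kg.
Tool frame: the origin (TCP) lies on the centre line of the jaws, within the pads' length; the fingertips stand 8 mm ahead of it and the grasp point (between the pads) lies 11 mm behind it; z points along the fingers, y is the line along which they close (so a half turn about z gives the same grasp; the last joint's range is limited). The gripper opens to 85 mm and grips with 20 to 120 N. Pads are 22 mm wide; open, the fingers measure 114 mm over their backs; the gripper's body (76 mm by 85 mm) begins 54 mm behind the grasp point. The pads swing forward as they close: fully open they stand 13 mm farther back than shut.
Start: joints at [1.394, 0.501, -0.427, 1.55, 0.221, 1.138, -0.21], TCP at [276.774, -588.129, 239.31] pointing down, gripper open.
Joint ranges: [-2.88, 2.88], [-0.31, 2.03], [-1.54, 1.56], [0.2, 2.42], [-1.41, 4.55], [0.19, 2.02], [-2.57, 2.57]. Speed limits (rad/s): [2.57, 2.57, 3.14, 3.14, 3.14, 3.14, 3.14].

## Interface

Orientations are given as a unit quaternion [x, y, z, w].
In Python, from workcell import telemetry, imaging, order gives the robot as it stands. The module is installed in compiled form; this text tells all that it offers.
- The arm moves only by the tool apply_moves, never from a script. Its arguments are lists of equal length, an entry for each row: "gripper": the closure in counts, from 0 (fully open) to 255 (shut); "xyz": the shift along the tool's x, y, z in cm, a list of three; "twist": the turn about the tool's z in rad. A call has 1 to 20 rows; each row shifts and turns the commanded pose from where the row before left it, along the tool's axes as they then stand; what a row does not reach is not made up. A row lasts 1/10 s, in which the tool goes at most 50 mm and 8.59 degrees, less where a joint would pass 70% of its speed; a pose out of reach is approached as far as the arm can. A call is refused whole if a number of a shift passes 5 or a number of a turn 0.15, either way. A call with a gripper value outside its range is refused whole. The fingers move at their own pace and stop on an object; "squeeze" is the grip in N (left out, the last holds). Time passes only in rows, so rows that do not move let the fingers close. It gives the time, the measured TCP pose, the force, the opening and the grip force at its end, in the units of the state.
- telemetry.get_obs(): the state, without advancing time (a new reading comes with each control period).
- imaging.grab_frame(name): name is "side" or "top"; returns a dict with "image" (480x640x3 uint8, red, green, blue), "fx", "fy", "cx", "cy" (pixels), "R" (3x3) and "t" (3): a world point X has camera coordinates R X + t. Camera axes: x right, y down, z forward; pixel columns grow to the right and rows downward; lengths in mm; the calibration is good to about 2 mm. A picture is of the moment at which its call begins. There is no depth.
- order.close_job(): hands the job in; it is judged then, once.
The state is a dict: "time_s": time; "q": joint angles; "joint_vel": joint speeds; "joint_efforts": joint torques, N m; "eef_pos": TCP position; "orientation": TCP orientation; "force": force on the tool from outside, world axes, zero at the start; "ft_torque": the same for the moment, N m; "gripper_width": opening from 0.0 (shut) to 1.0 (fully open); "gripper_force": force on a finger pad.
Only numpy, scipy, OpenCV 4.12 (cv2) and the standard library are available. Lean on these libraries where they do the work, as an engineer would, in place of code of your own. Each camera call takes 0.05 s, during which the arm holds its last target. There are 200 camera calls.

## Working session

There is one attempt and no reset: what is moved stays moved. The work goes in short steps, Python scripts to look and compute and a tool call to move; the robot and the scene stay as the last step left them, time stands still between calls to the robot, and variables do not carry over. Pictures are saved under pics/ and viewed, at most 11 in all, crops included, and the job is handed in when it is done.

Besides the shell and the picture viewer there is one more tool, called after "Call:" as a command line: name --pt "numbers of a row" for each row, then --argument value for the rest. apply_moves: Moves the arm, as the interface text tells. Its arguments: {"type":"object","properties":{"gripper":{"type":"array","items":{"type":"number"}},"xyz":{"type":"array","items":{"type":"array","items":{"type":"number"}}},"twist":{"type":"array","items":{"type":"number"}},"squeeze":{"type":"number"}},"required":["gripper","xyz","twist"]}

```bash
mkdir -p pics
python3 - <<'E'
from workcell import telemetry, imaging
import cv2
for n in("top","side"):
    f=imaging.grab_frame(n); cv2.imwrite(f"pics/{n}0.png",f["image"][:,:,::-1])
    print(n,f["fx"],f["fy"],f["cx"],f["cy"],f["R"],f["t"])
s=telemetry.get_obs(); print(s)
E
```

```text
top 564.4407179578275 564.4407179578275 318.49527675449184 229.98175993599713 [[-0.02714285 -0.99959572 -0.00846506]
 [-0.98355699  0.02821794 -0.17837992]
 [ 0.17854667  0.00348413 -0.98392527]] [ 51.41525875 597.67360212 906.65733042]
side 540.8315112707909 540.8315112707909 324.30998560007487 236.49246742392333 [[ 0.99486647 -0.09852929  0.02307999]
 [-0.01554023 -0.3741163  -0.92725158]
 [ 0.09999604  0.92213284 -0.37372693]] [-593.03725527  106.15285587 1044.22915767]
{'time_s': 0.1, 'q': array([ 1.39422473,  0.50179391, -0.42679622,  1.55132904,  0.22079539,
        1.13831929, -0.21032093]), 'joint_vel': array([-1.24954548e-03, -1.43243515e-03, -1.97144419e-03, -1.71331666e-03,
        8.72364112e-04, -5.35103840e-05,  7.50877827e-04]), 'joint_efforts': array([-1.14471067e-02, -5.70815921e+01, -5.83876356e+00, -2.81749642e+01,
        1.05529645e-02,  5.55045481e-03,  2.21659968e-05]), 'eef_pos': array([ 276.42399628, -587.61660584,  238.34392396]), 'orientation': array([ 9.75920627e-01,  2.18124096e-01, -1.62661624e-04, -8.84034695e-04]), 'force': array([-0.15655471,  0.36540391, -0.87641209]), 'ft_torque': array([-0.02290739,  0.05302319,  0.03742184]), 'gripper_force': 0.0, 'gripper_width': 0.998580775004712}
```

View pics/top0.png

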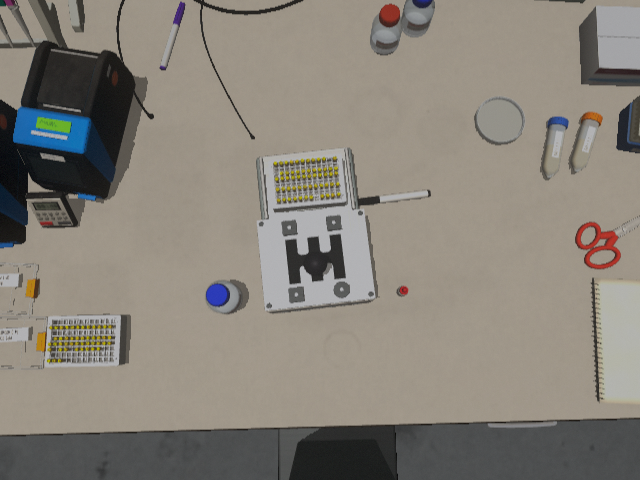

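View pics/side0.png

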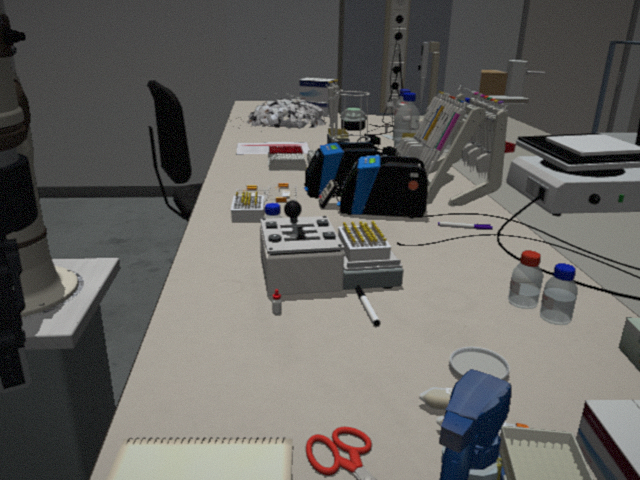

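The top view shows the shaker gate around pixel (316,259). The tags are at about (289,228), (333,223), (296,295) and (342,289), and the one at (342,289) looks round, so the target is the near-right slot. The bottle is at (222,296), the vial at (402,291) and the pen runs from (360,201) to (430,193). The side view shows the knob at about (293,209). Next I'll measure these.

```bash
cat > h.py <<'E'
import numpy as np, cv2
from workcell import telemetry, imaging
def ray(f,u,v):
    d=np.array([(u-f["cx"])/f["fx"],(v-f["cy"])/f["fy"],1]); R=np.array(f["R"]);t=np.array(f["t"]).ravel()
    return -R.T@t, R.T@d
def plane(f,u,v,z):
    c,d=ray(f,u,v); return c+d*(z-c[2])/d[2]
def cross(f,p,g,q):
    a,d=ray(f,*p); b,e=ray(g,*q)
    s=np.linalg.lstsq(np.c_[d,-e],b-a,rcond=None)[0]
    P,Q=a+s[0]*d,b+s[1]*e; return (P+Q)/2,np.linalg.norm(P-Q)
def blobs(m,amin):
    n,l,st,c=cv2.connectedComponentsWithStats(m.astype(np.uint8)); return [(c[i].round(1).tolist(),st[i].tolist()) for i in range(1,n) if st[i][4]>amin]
E
python3 - <<'E'
from h import *
f=imaging.grab_frame("top");g=imaging.grab_frame("side")
T=f["image"];S=g["image"]
G=T.max(2)
m=np.zeros(G.shape,bool);m[212:310,262:370]=G[212:310,262:370]<150
for c,s in blobs(m,60): print(c,s,plane(f,*c,108).round(1))
m=np.zeros(G.shape,bool);m[195:222,278:308]=S.max(2)[195:222,278:308]<70
print("side",blobs(m,20))
a=cv2.resize(T[205:315,250:410],(800,550),interpolation=cv2.INTER_CUBIC)
cv2.imwrite("pics/c.png",a[:,:,::-1])
b=cv2.resize(S[190:320,250:410],(738,600),interpolation=cv2.INTER_CUBIC)
cv2.imwrite("pics/d.png",b[:,:,::-1])
E
```

```text
[333.3, 222.8] [326, 215, 17, 17, 227] [600.1  10.4 108. ]
[367.6, 229.3] [365, 215, 5, 37, 99] [587.9 -44.2 108. ]
[289.0, 227.7] [281, 219, 17, 18, 229] [594.2  81.8 108. ]
[315.1, 259.2] [285, 234, 61, 51, 2003] [542.   41.2 108. ]
[341.4, 289.2] [333, 281, 17, 18, 229] [493.3   1.1 108. ]
[296.2, 294.3] [288, 286, 17, 18, 244] [487.3  72.4 108. ]
[331.4, 305.0] [282, 299, 88, 11, 335] [469.1  17.6 108. ]
side [([292.4, 210.0], [284, 201, 17, 21, 249])]
```

View pics/c.png

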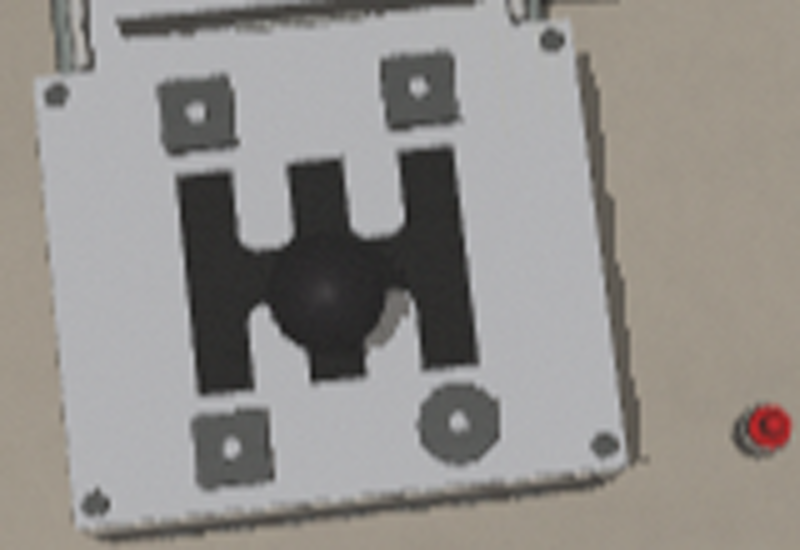

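View pics/d.png

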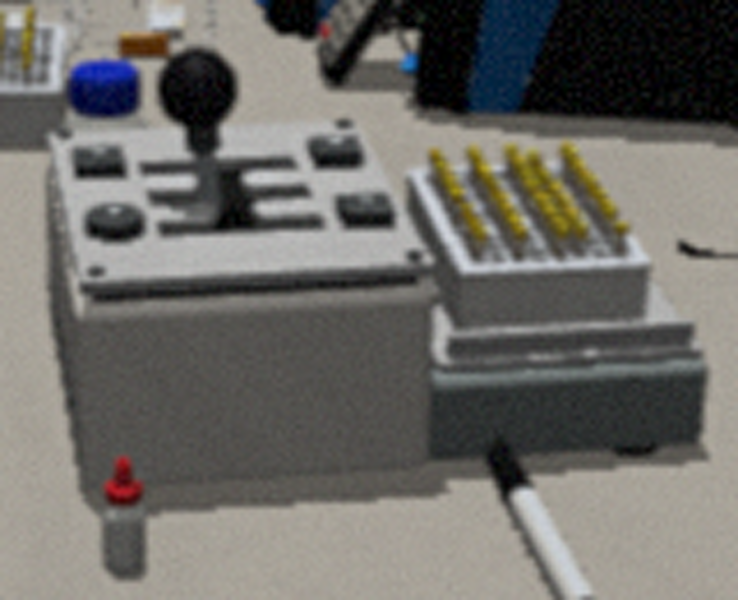

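The crops confirm it: the tag at crop (459,423), near-right, is round and the other three are square. The knob is at about (315.4,263.4) in the top view and (292.9,208.9) in the side view, near the channel.

```bash
cat >> h.py <<'E'
C=np.array([543.7,41.4]);Y=0.087
def sh(p): d=np.array(p[:2])-C;c,s=np.cos(Y),np.sin(Y); return np.array([c*d[0]+s*d[1],-s*d[0]+c*d[1],p[2]])
def st():
    from scipy.spatial.transform import Rotation as Ro
    o=telemetry.get_obs(); R=Ro.from_quat(o["orientation"]).as_matrix(); yaw=np.arctan2(R[1,0],R[0,0])
    return o,sh(o["eef_pos"]),yaw
def go(x,y,z):
    """shaker target -> tool-frame shift in cm at present yaw"""
    o,p,yaw=st(); d=np.array([x,y,z])-p; a=yaw-Y
    print("t",round(o["time_s"],2),"at",p.round(1),"yaw-Y",round(a,3),"cm",(np.array([np.cos(a)*d[0]+np.sin(a)*d[1],np.sin(a)*d[0]-np.cos(a)*d[1],-d[2]])/10).round(2),"F",o["force"].round(1))
E
python3 - <<'E'
from h import *
f=imaging.grab_frame("top");g=imaging.grab_frame("side")
k,e=cross(f,(315.4,263.4),g,(292.9,208.9)); print("knob",k.round(1),sh(k).round(1),e)
for u,v in((333.3,222.8),(289,227.7),(341.4,289.2),(296.2,294.3)): print(sh(plane(f,u,v,108)).round(1))
print(sh(plane(f,402.5,291,45)))
go(0,50,240)
E
```

```text
knob [532.   40.5 148.4] [-1.170e+01  1.000e-01  1.484e+02] 3.232129639268874
[ 53.5 -35.8 108. ]
[ 53.8  35.9 108. ]
[-53.7 -35.8 108. ]
[-53.5  35.7 108. ]
[ -63.99088682 -140.1049323    45.        ]
t 0.3 at [-320.7 -603.7  238.9] yaw-Y 0.353 cm [ 52.69 -50.26  -0.11] F [ 0.2  0.4 -0.5]
```

The knob sits at x ≈ -12 mm in the shaker frame, so it's outside the cross channel. I'll push it +x first, starting by aligning the tool and crossing over at a safe height.

Call:
apply_moves --gripper '[255,255,255,255,255,255,255,255,255,255,255,255,255,255,255,255,255,255,255,255]' --pt "0 0 0" --pt "0 0 0" --pt "0 0 0" --pt "1.6 -3.75 0" --pt "1.6 -3.75 0" --pt "1.6 -3.75 0" --pt "1.6 -3.75 0" --pt "1.6 -3.75 0" --pt "1.6 -3.75 0" --pt "1.6 -3.75 0" --pt "1.6 -3.75 0" --pt "1.6 -3.75 0" --pt "1.6 -3.75 0" --pt "1.6 -3.75 0" --pt "1.6 -3.75 0" --pt "1.6 -3.75 0" --pt "1.6 -3.75 0" --pt "1.6 -3.75 0" --pt "1.6 -3.75 0" --pt "0 0 0" --twist '[0.118,0.118,0.117,0,0,0,0,0,0,0,0,0,0,0,0,0,0,0,0,0]'

```text
time_s: 2.3
eef_pos: [481.0, 38.5, 240.2]
orientation: [0.999, 0.048, 0.001, -0.002]
force: [0.7, -0.1, 0.5]
gripper_width: 0.004
gripper_force: 0.0
```

```bash
python3 -c "
from h import *
go(-58,0,132)"
```

```text
t 2.3 at [-62.7   2.5 240.2] yaw-Y 0.009 cm [ 0.47  0.26 10.82] F [ 0.7 -0.1  0.5]
```

Call:
apply_moves --gripper '[255,255,255,255,255,255,255]' --pt "0.2 0.2 2.7" --pt "0 0 2.7" --pt "0 0 2.7" --pt "0 0 2.7" --pt "0 0 0" --pt "0.5 0 0" --pt "0 0 0" --twist '[0,0,0,0,0,0,0]'

```text
time_s: 3.0
eef_pos: [488.9, 30.5, 132.9]
orientation: [0.999, 0.043, 0.002, -0.0]
force: [1.2, -0.2, -0.3]
gripper_width: 0.003
gripper_force: 0.0
```

```bash
python3 -c "
from h import *
go(-29,0,132)
for n in('top','side'):
    cv2.imwrite('pics/%s1.png'%n,imaging.grab_frame(n)['image'][:,:,::-1])
a=cv2.imread('pics/top1.png')[205:315,250:410];b=cv2.imread('pics/side1.png')[180:270,250:350]
cv2.imwrite('pics/e.png',np.hstack([cv2.resize(a,(400,275)),cv2.resize(b,(306,275))]))"
```

```text
t 3.0 at [-55.5  -6.1 132.9] yaw-Y -0.0 cm [ 2.65 -0.61  0.09] F [ 1.2 -0.2 -0.3]
```

View pics/e.png

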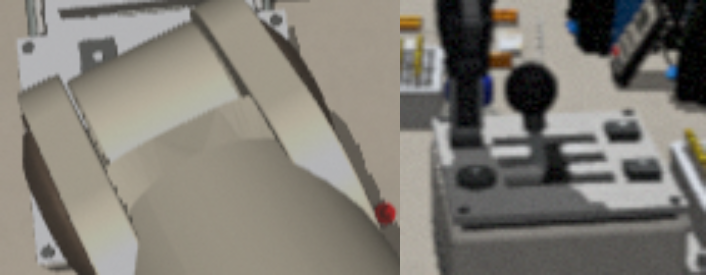

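The side view shows the finger left of the knob, toward the robot, with a small gap. The arm hides the top view, so I'll push +x gently while watching the force.

Call:
apply_moves --gripper '[255,255,255,255,255,255,255]' --pt "0.4 -0.6 0" --pt "0.4 0 0" --pt "0.4 0 0" --pt "0.4 0 0" --pt "0.4 0 0" --pt "0.4 0 0" --pt "0 0 0" --twist '[0,0,0,0,0,0,0]'

```text
time_s: 3.8
eef_pos: [510.6, 38.5, 131.1]
orientation: [0.999, 0.043, -0.0, -0.0]
force: [-1.1, -0.4, -0.2]
gripper_width: 0.002
gripper_force: 0.5
```

```bash
cat >> h.py <<'E'
def knobside(z,sv=None,u0=270,u1=330):
    """side-view dark round blob: knob pixel & shaker point at assumed z"""
    g=imaging.grab_frame("side"); 
    if sv: cv2.imwrite(sv,cv2.resize(g["image"][180:270,240:350],(660,540))[:,:,::-1])
    return g
E
python3 -c "
from h import *
go(-29,0,132)
knobside(0,'pics/s2.png')"
```

```text
t 3.8 at [-33.2  -0.  131.1] yaw-Y -0.0 cm [ 0.42 -0.   -0.09] F [-1.1 -0.4 -0.2]
```

View pics/s2.png

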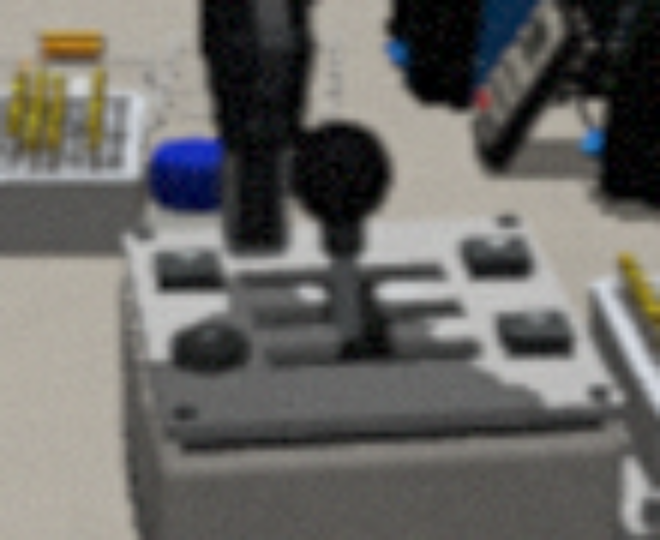

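The knob is at crop (343,172), i.e. pixel (297.2,208.7). It has moved about 10 mm and is now near x ≈ -2 to -4. I'll nudge it 3 mm more, then go round to its +y side.

Call:
apply_moves --gripper '[255,255,255,255,255,255,255,255,255,255,255,255]' --pt "0.3 0 0" --pt "0 0 0" --pt "-1 0 0" --pt "-1 0 0" --pt "0 -2.5 0" --pt "0 -2.5 0" --pt "0 0 0" --pt "2 0 0" --pt "2 0 0" --pt "1 0 0" --pt "0 0 0" --pt "0 0 0" --twist '[0,0,0,0,0,0,0,0,0,0,0,0]'

```text
time_s: 5.05
eef_pos: [537.8, 90.9, 131.0]
orientation: [0.999, 0.043, -0.001, 0.0]
force: [-0.2, 0.2, -0.2]
gripper_width: -0.003
gripper_force: 0.0
```

```bash
python3 -c "
from h import *
go(0,-2,131)
f=imaging.grab_frame('top'); g=knobside(0,'pics/s3.png')
m=np.zeros((480,640),bool);m[195:222,270:320]=g['image'].max(2)[195:222,270:320]<70
print(blobs(m,20))
for u in (297,298,299): print(u,sh(plane(g,u,208.7,149)).round(1))
"
```

```text
t 5.05 at [ -1.6  49.8 131. ] yaw-Y -0.0 cm [ 0.16  5.18 -0.  ] F [-0.2  0.2 -0.2]
[([296.7, 207.2], [289, 195, 17, 27, 322]), ([314.2, 195.7], [309, 195, 10, 3, 23]), ([274.7, 211.9], [270, 209, 10, 6, 42])]
297 [ -2.  -1. 149.]
298 [  0.   -1.2 149. ]
299 [  2.   -1.4 149. ]
```

View pics/s3.png

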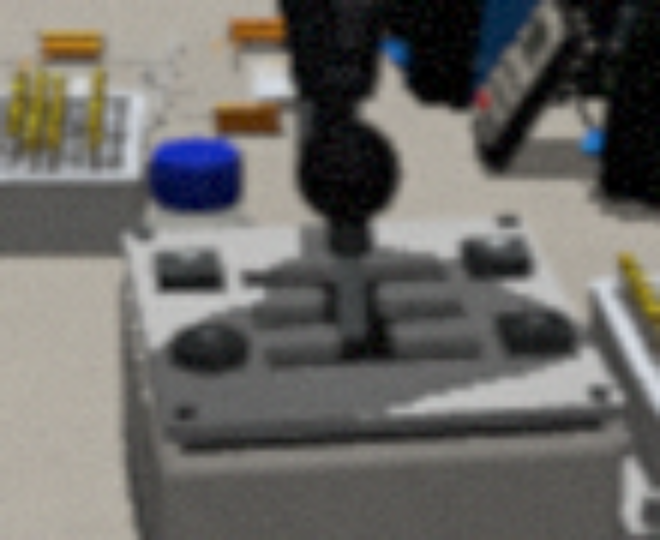

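The knob is at crop (349,172), about pixel (298.2,208.7), which puts x ≈ 0 in the channel. The finger is behind it on the +y side, so I'll push toward -y.

Call:
apply_moves --gripper '[255,255,255,255,255,255,255,255,255,255]' --pt "0.1 0.7 0" --pt "0 0.6 0" --pt "0 0.5 0" --pt "0 0.5 0" --pt "0 0.5 0" --pt "0 0.5 0" --pt "0 0.5 0" --pt "0 0.5 0" --pt "0 0.5 0" --pt "0 0 0" --twist '[0,0,0,0,0,0,0,0,0,0]'

```text
time_s: 6.15
eef_pos: [544.0, 42.2, 131.0]
orientation: [0.999, 0.043, -0.0, 0.0]
force: [-0.9, 0.6, 0.1]
gripper_width: 0.004
gripper_force: 0.3
```

Call:
apply_moves --gripper '[255,255,255,255,255]' --pt "0 0.4 0" --pt "0 0.4 0" --pt "0 0.4 0" --pt "0 0.3 0" --pt "0 0 0" --twist '[0,0,0,0,0]'

```text
time_s: 6.65
eef_pos: [545.2, 27.7, 131.2]
orientation: [0.999, 0.043, -0.0, 0.0]
force: [0.6, 0.8, -1.8]
gripper_width: -0.002
gripper_force: 0.3
```

```bash
python3 -c "
from h import *
go(0,-19,131)
g=knobside(0,'pics/s4.png')
"
```

```text
t 6.65 at [  0.3 -13.8 131.2] yaw-Y -0.001 cm [-0.03  0.52  0.02] F [ 0.6  0.8 -1.8]
```

View pics/s4.png

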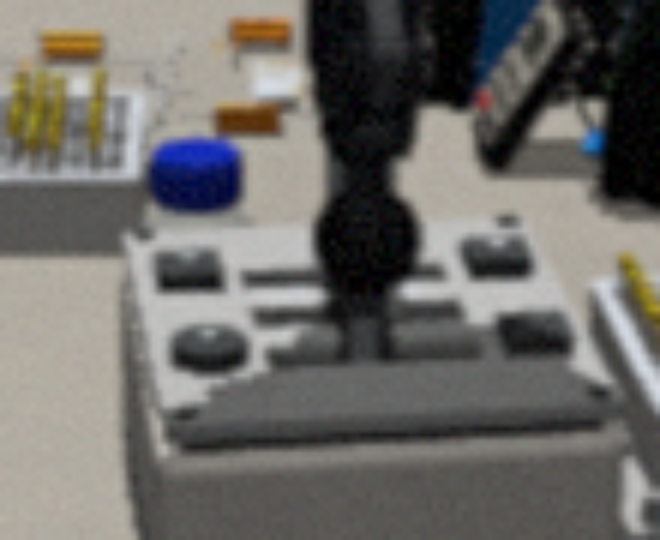

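The knob is at crop (367,240), i.e. pixel (301.2,220), and the stem is close to the right slot. I'll compute its y.

```bash
python3 -c "
from h import *
g=imaging.grab_frame('side')
from scipy.optimize import brentq
for v in(219.5,220,220.5):
    p=lambda z: sh(plane(g,301.2,v,z))
    z=brentq(lambda z: np.hypot(p(z)[1],z-10)-140,125,152); print(v,p(z).round(1))
"
```

```text
219.5 [ -0.  -45.8 142.3]
220 [ -0.3 -47.2 141.8]
220.5 [ -0.5 -48.6 141.3]
```

Call:
apply_moves --gripper '[255,255,255,255,255,255,255,255,255,255,255,255,255]' --pt "0 0.3 0" --pt "0 0.2 0" --pt "0 0 0" --pt "0 -1 0" --pt "0 -1 0" --pt "1.5 0 0" --pt "1.5 0 0" --pt "1.5 0 0" --pt "0 0 0" --pt "0 1.8 0" --pt "0 1.8 0" --pt "0 1.7 0" --pt "0 0 0" --twist '[0,0,0,0,0,0,0,0,0,0,0,0,0]'

```text
time_s: 8.05
eef_pos: [593.2, -8.8, 131.0]
orientation: [0.999, 0.041, -0.0, 0.001]
force: [0.6, -0.5, -0.6]
gripper_width: 0.001
gripper_force: 0.0
```

```bash
python3 -c "
from h import *
go(-14,-52,130)
g=knobside(0,'pics/s5.png')
"
```

```text
t 8.05 at [ 44.9 -54.3 131. ] yaw-Y -0.004 cm [-5.89 -0.2   0.1 ] F [ 0.6 -0.5 -0.6]
```

View pics/s5.png

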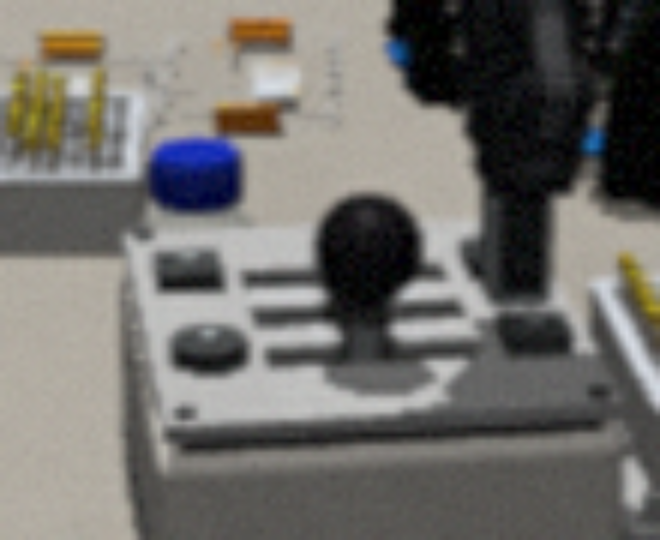

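The knob is at crop (369,248), so y ≈ -51 and it's lined up with the right slot, with the finger on its +x side. Now pushing -x.

Call:
apply_moves --gripper '[255,255,255,255,255,255,255,255]' --pt "-0.7 0 0.1" --pt "-0.7 0 0.1" --pt "-0.4 0 0" --pt "-0.4 0 0" --pt "-0.4 0 0" --pt "-0.4 0 0" --pt "-0.4 0 0" --pt "0 0 0" --twist '[0,0,0,0,0,0,0,0]'

```text
time_s: 8.9
eef_pos: [559.1, -8.5, 129.4]
orientation: [0.999, 0.043, -0.0, 0.0]
force: [1.1, 0.5, 0.2]
gripper_width: -0.002
gripper_force: 0.4
```

Call:
apply_moves --gripper '[255,255,255,255,255]' --pt "-0.4 0 0" --pt "-0.4 0 0" --pt "-0.4 0 0" --pt "-0.4 0 0" --pt "0 0 0" --twist '[0,0,0,0,0]'

```text
time_s: 9.4
eef_pos: [542.6, -10.2, 129.1]
orientation: [0.999, 0.043, -0.001, 0.0]
force: [0.6, 0.5, -0.2]
gripper_width: 0.003
gripper_force: 0.2
```

```bash
python3 -c "
from h import *
go(-14,-52,130)
g=knobside(0,'pics/s6.png')
"
```

```text
t 9.4 at [ -5.6 -51.3 129.1] yaw-Y -0.0 cm [-0.84  0.07 -0.09] F [ 0.6  0.5 -0.2]
```

View pics/s6.png

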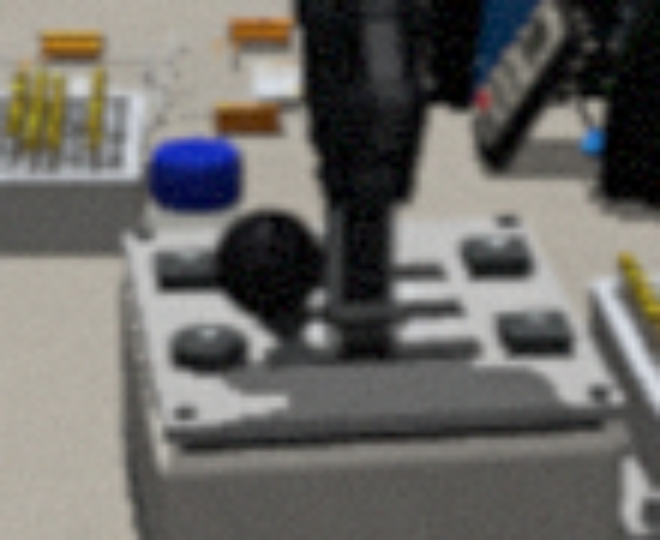

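The knob is at crop (269,266), about x = -35, moving along the right slot. I'll push the rest in small steps and watch the force.

Call:
apply_moves --gripper '[255,255,255,255]' --pt "-0.3 0 0" --pt "-0.2 0 0" --pt "-0.1 0 0" --pt "0 0 0" --twist '[0,0,0,0]'

```text
time_s: 9.85
eef_pos: [537.5, -10.5, 129.3]
orientation: [0.999, 0.043, -0.0, 0.0]
force: [1.7, -0.8, -1.9]
gripper_width: 0.002
gripper_force: 0.8
```

Call:
apply_moves --gripper '[255,255,255]' --pt "-0.1 0 0" --pt "-0.1 0 0" --pt "0 0 0" --twist '[0,0,0]'

```text
time_s: 10.15
eef_pos: [535.5, -10.5, 129.3]
orientation: [0.999, 0.043, -0.0, 0.0]
force: [1.4, 0.3, -1.7]
gripper_width: 0.002
gripper_force: 1.0
```

Call:
apply_moves --gripper '[255,255]' --pt "-0.1 0 0" --pt "0 0 0" --twist '[0,0]'

```text
time_s: 10.35
eef_pos: [535.0, -10.6, 129.4]
orientation: [0.999, 0.043, 0.0, -0.0]
force: [4.0, 0.3, -2.4]
gripper_width: 0.001
gripper_force: 1.8
```

Call:
apply_moves --gripper '[255,255]' --pt "-0.1 0 0" --pt "0 0 0" --twist '[0,0]'

```text
time_s: 10.55
eef_pos: [534.7, -10.6, 129.5]
orientation: [0.999, 0.043, 0.001, -0.0]
force: [5.3, -0.4, -3.9]
gripper_width: 0.002
gripper_force: 2.8
```

```bash
python3 -c "
from h import *
from scipy.optimize import brentq
go(-14,-52,130)
g=imaging.grab_frame('side')
m=np.zeros((480,640),np.uint8);m[205:245,262:315]=(g['image'].max(2)[205:245,262:315]<70)
print(*[''.join('#' if x else '.' for x in r) for r in m[208:246,262:316]],sep='\n')
"
```

```text
t 10.55 at [-13.5 -51.  129.5] yaw-Y -0.0 cm [-0.05  0.1  -0.05] F [ 5.3 -0.4 -3.9]
...........................################...........
.............####..........###############............
...####.#...###.##..........##############............
...#####.##..#####..........##############............
....####.#########..........##############............
.....############...........#############.............
......#########..............##########...............
.............................##########...............
.................###.........##########...............
...............########......##########...............
.............###########.....##########...............
............#############....##########...............
...........###############...##########...............
...........############################...............
..........#############################...............
..........#############################...............
.........##############################...............
.....#.############################################...
.....#####################
[... 373 characters left out ...]
..###########.###############...........
..................########........########............
................#.#######..........#######............
..............###########..........########...........
............#######...###.........##########..........
.......###.########...####.......####################.
.......############....#############################..
.......############.....###.#############.............
..........########....................................
............##........................................
......................................................
......................................................
......................................................
```

Force is rising and the motion has stalled at about the expected end position, so the lever is against the slot end. Backing off, raising and clearing the view.

Call:
apply_moves --gripper '[255,255,255,255,255,255,255,255,255,255,255,255,255,255]' --pt "0.5 0 0" --pt "1 0 0" --pt "1.5 0 0" --pt "0 0 -2.5" --pt "0 0 -4" --pt "0 0 -4" --pt "0 3 -1" --pt "0 4 0" --pt "0 4 0" --pt "0 4 0" --pt "0 4 0" --pt "0 4 0" --pt "0 4 0" --pt "0 0 0" --twist '[0,0,0,0,0,0,0,0,0,0,0,0,0,0]'

```text
time_s: 12.0
eef_pos: [585.3, -285.8, 243.1]
orientation: [0.999, 0.038, -0.001, 0.002]
force: [-1.2, 0.1, -0.1]
gripper_width: -0.001
gripper_force: 0.0
```

```bash
python3 -c "
from h import *
go(0,-300,240)
f=imaging.grab_frame('top');g=imaging.grab_frame('side')
a=cv2.resize(f['image'][190:315,200:410],(588,350));b=cv2.resize(g['image'][190:320,240:410],(458,350))
cv2.imwrite('pics/fin.png',cv2.resize(np.hstack([a,b]),(800,268))[:,:,::-1])
G=f['image'].max(2);m=np.zeros(G.shape,bool);m[262:305,315:360]=G[262:305,315:360]<60
print(blobs(m,30)); m[:]=False; h=f['image']
R=(h[...,0]>140)&(h[...,1]<80); R[:280]=0;R[300:]=0; print([b for b in blobs(R,20) if 380<b[0][0]<420])
"
```

```text
t 12.0 at [  13.  -329.5  243.1] yaw-Y -0.01 cm [-1.33 -2.94  0.31] F [-1.2  0.1 -0.1]
[([318.3, 270.5], [315, 262, 11, 19, 137]), ([345.9, 277.1], [331, 262, 29, 30, 508])]
[([403.8, 290.0], [400, 286, 8, 9, 38])]
```

View pics/fin.png

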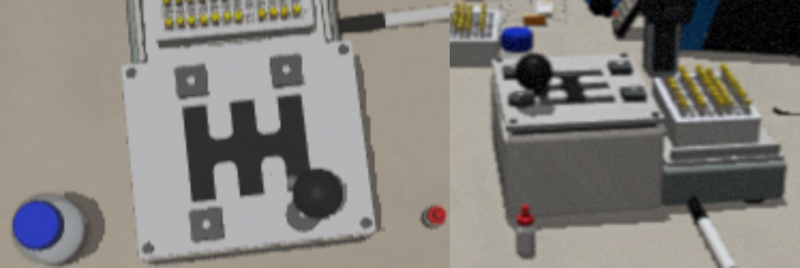

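The final picture shows the knob over the near-right slot by the round tag, at image pixel (318,193), about (348.4,280.1) in the top view. The rack, bottle, vial and pen look unmoved. I'll check the distance numerically.

```bash
python3 -c "
from h import *
f=imaging.grab_frame('top')
G=cv2.medianBlur(f['image'].max(2)[250:310,320:380],3)
G=cv2.resize(G,None,fx=4,fy=4,interpolation=cv2.INTER_CUBIC)
c=cv2.HoughCircles(G,cv2.HOUGH_GRADIENT,1,200,param1=80,param2=10,minRadius=40,maxRadius=60)[0][0]
u,v=c[0]/4+320,c[1]/4+250; k=sh(plane(f,u,v,133.5)); print(u,v,c[2]/4,k)
s=k[:2]*90/140; print('stem',s,'dist',np.hypot(*(s-[-54,-36])))
"
```

```text
348.375 280.125 11.675 [-42.93380907 -47.08753527 133.5       ]
stem [-27.60030583 -30.27055839] dist 27.014262040323295
```

```bash
python3 -c "
from workcell import order
print(order.close_job())"
```

```text
the job is handed in; nothing more can be done
None
```

I pushed the lever fully home into the near-right slot, the one with the round tag. Its stem measures about 27 mm from the tag's centre (limit 34 mm), the other objects look unmoved in the images, and I handed the job in at about 12 s; no verdict came back.

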